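# Index the filling turntable by one hole

### The arm

A 6-joint arm with a two-finger parallel gripper is mounted at the origin on the work surface. World frame = base frame: x ahead of the robot, y to its left, z up, the work surface at z = 0. Lengths are in m, angles in rad, forces in N, time in s.
With the tool pointing down it reaches from about 0.275 to 0.975 m from the base axis. Payload 8.4 kg.
Tool frame: the origin (TCP) lies on the centre line of the jaws, within the pads' length; the fingertips stand 19 mm ahead of it and the grasp point (between the pads) is the TCP; z points along the fingers, y is the direction in which the jaws open and shut (so a half turn about z gives the same grasp; the last joint's range is limited). The gripper opens to 92 mm and grips with 3 to 60 N. Pads are 20 mm wide; open, the fingers measure 128 mm over their backs; the gripper's body (75 mm by 189 mm) begins 69 mm behind the grasp point.
Start: joints at [-1.264, 0.353, 1.633, -0, 1.155, -0.002], TCP at [0.19, -0.595, 0.234] pointing down, gripper open.
Joint ranges: [-2.63, 2.63], [-0.92, 2.1], [0.06, 2.66], [-1.3, 4.44], [0, 2.69], [-3.02, 3.02]. Speed limits (rad/s): [2.22, 2.22, 2.79, 3.14, 3.14, 3.14].

### API

Orientations are given as a unit quaternion [x, y, z, w].
In Python, from plant import env, eyes, finder gives the robot as it stands.
- The arm moves only by the tool send_rows, never from a script. Its argument "motion" is a list of rows, each a list of 7 numbers: the shift along the tool's x, y, z in mm, then the turn, a rotation vector about the tool's x, y, z in degrees, then the opening in per cent of the stroke, from 0 (shut) to 100 (fully open). In form: [[x, y, z, ax, ay, az, gripper], ...]. A call has 1 to 10 rows; each row is the pose to reach, as a shift and turn from the pose commanded when the call began, along the tool's axes at that moment; what a row does not reach only later rows make up. A row lasts 1/10 s, in which the tool goes at most 50 mm and 8.59 degrees, less where a joint would pass 70% of its speed; a pose out of reach is approached as far as the arm can. A call with a gripper value outside its range is refused whole. The fingers move at their own pace and stop on an object; "newtons" is the grip in N (left out, the last holds). Time passes only in rows, so rows that repeat a pose let the fingers close. It gives the time, the measured TCP pose, the force and the opening at its end, in the units of the state.
- env.read_state(): the state, without advancing time (a new reading comes with each control period).
- eyes.get_image(name): name is "side" or "top"; returns the picture (420x560x3 uint8, red, green, blue); there is no depth.
- eyes.camera_params(name): a dict with "fovy" (degrees; the focal length in pixels is half the picture's height over the tangent of half this angle, whatever the lens; pixels are square), "cx", "cy" (the principal point, pixels), "camera_from_world" (4x4, takes a point from world to camera coordinates). Camera axes: x right, y down, z forward; pixel columns grow to the right and rows downward; lengths in m; the calibration is good to about 2 mm. A picture is of the moment at which its call begins. camera_params takes no time and is no camera call.
- env.hand_in(): hands the job in, once; it reports no verdict.
Trained networks look in the newest picture that a camera, given by its name, has taken for a name from the list of things; names that differ only in an ending like _2 or _b are one class to them, and where a whole thing is asked for, a point or a joint stands for the part that bears it (a point fixed in the world has none). Each returns a list of dicts, best first, with "p" (0 to 1); they miss things now and then, are a little off and sometimes report something else, mostly with a low value. They report only what shows in the picture. A call takes as long as a camera call. They do not tell look-alikes from the thing itself.
- finder.outline_of(camera, query): "mask" (420x560 bool, what is visible of it) and "box" ([left, top, width, height] in pixels, round what is visible of it).
The state is a dict: "time_s": time; "qpos": joint angles; "dq": joint speeds; "joint_efforts": joint torques, N m; "tcp_pos": TCP position; "orientation": TCP orientation; "wrist_force": force on the tool from outside, world axes, zero at the start; "moment": the same for the moment, N m; "opening": opening from 0.0 (shut) to 1.0 (fully open).
Only numpy, scipy, OpenCV 4.12 (cv2) and the standard library are available. Lean on these libraries where they do the work, as an engineer would, in place of code of your own. Each camera call takes 0.05 s, during which the arm holds its last target.

### The job

Every small jar on the hand-turned filling table has its cap on except one, which stands one place to the left or right of the filling nozzle. Press down the black plunger knob at the rim of the table and, with it pressed in, turn the table by it to the next hole, one hole only and in the direction that brings the open jar under the nozzle; then let the plunger spring back up so that the table is locked there. Leave the jars alone in their nests, and do not disturb the other things on the bench.

Things in the scene. Friction and masses are not known exactly. Their poses are not given: they have to be found in the camera images.
- filler: the bench filling turntable, fixed to the work surface: grey round base 356 mm across, with a foot behind it that carries a steel column (23 mm thick, 205 mm from the table's axis) and on top a glass reservoir, 322 mm high in all. Origin on the table's axis at bench height; +x points from the axis to nozzle and column, z up
- nozzle_tip (a point): lower end of the fixed filling nozzle, a slim upright steel spout, 80 mm from the table's axis and 145 mm above the bench; a level steel tube 207 mm above the bench joins it to the column. At the start a capped jar stands under it
- table_axis (a point): where the vertical turning axis passes the top face of the turning aluminium table (224 mm across, top 56 mm above the bench, six grey nests 57 mm across, 10 mm high, 80 mm from the axis, 60 degrees apart; the one nearest the plunger is empty). Under it lies the fixed steel index plate, 300 mm across, with six holes open to its rim, 60 degrees apart
- carousel (a joint): angle of the turning table, rad, counter-clockwise positive seen from above; 0 at the start, where the plunger sits in the hole opposite the nozzle. The next holes are at +1.047 and -1.047. Bearing drag of 0.1 N m keeps it where it is put; with the plunger up in a hole it is locked, with about 0.005 rad of play
- plunger_top (a point): centre of the flat top of the plunger's round black knob, 40 mm across and 15 mm tall, on a lug of the rim, 158 mm from the axis; the top is 106 mm above the bench when the plunger is up. It goes round with the table and presses straight down; friction under the pressing finger can turn the table, and once out of its hole the table can also be pushed on by the knob's side until it clicks in
- plunger (a joint): how far the plunger is pressed in, m: 0 up (table locked), 0.012 at its lower stop; 5 N to start, 10 N at the stop. At 9 mm or more its tooth is out of the hole and the table turns; 10 to 11 mm is a good depth. Let go, it springs up: between holes it stays about 8 mm in, rubbing under the plate; at a hole it jumps up, drawing the table in from within about 4 mm (0.03 rad)
- jar_open: the open amber glass jar without a cap, 47 mm in diameter, 63 mm tall, mouth 39 mm wide, standing loosely in a nest of the table 60 degrees to one side or the other of the nozzle; origin at the centre of its underside, z up
- jar_mouth (a point): centre of the open jar's mouth, on its axis 63 mm above its underside
- jar_side: capped jar in the nest 60 degrees from the nozzle on the other side from the open jar: amber glass jar 47 mm in diameter with a white screw cap 45 mm wide and 16 mm tall, 68 mm tall in all; origin at the centre of its underside, z up
- side_jar_cap (a point): centre of the top of that jar's cap, 68 mm above its underside
- jar_filled: capped jar that stands under the nozzle at the start: amber glass jar 47 mm in diameter with a white screw cap 45 mm wide and 16 mm tall, 68 mm tall in all; origin at the centre of its underside, z up
- jar_c: capped jar in a nest nearer the plunger, 120 degrees counter-clockwise from the nozzle seen from above: amber glass jar 47 mm in diameter with a white screw cap 45 mm wide and 16 mm tall, 68 mm tall in all; origin at the centre of its underside, z up
- jar_d: capped jar in a nest nearer the plunger, 120 degrees clockwise from the nozzle seen from above: amber glass jar 47 mm in diameter with a white screw cap 45 mm wide and 16 mm tall, 68 mm tall in all; origin at the centre of its underside, z up
- reagent_bottle: bystander: amber bottle with a black cap, 72 mm in diameter, 155 mm tall, on the left; origin under its centre
- beaker: bystander: empty glass beaker, 72 mm in diameter, 85 mm tall, on the left; origin under its centre
- flask: bystander: stoppered conical glass flask, 76 mm in diameter, 128 mm tall, on the right; origin under its centre
- small_cylinder: bystander: glass measuring cylinder 160 mm tall on a yellow six-sided foot 68 mm across, on the right; origin under its centre
- spare_cap: bystander: white screw cap, 45 mm across and 16 mm tall, lying to the left of the turntable; origin under its centre
- spatula: bystander: thin steel laboratory spatula, 180 mm long and up to 12 mm wide, lying flat to the right of the turntable; origin at its middle on the bench, x along it
Things that resemble listed ones, but are neither listed nor needed, are in the scene too. What is shaped like the jar_side but red is not meant. Leave any blue or pink look-alike of the jar_c alone.

How it is judged:
By the outcome, as a careful person would: the job done as asked, in the order asked, and still so for the second after the job is handed in, with the robot touching nothing.
It also fails if it takes over 38 s, if anything falls off the work surface, if the arm or the gripper's body presses on something with over 40 N, if the wrist force passes 120 N, or if a joint passes its speed limit or range.

## Working session

There is one attempt and no reset: what is moved stays moved. The work goes in short steps, Python scripts to look and compute and a tool call to move; the robot and the scene stay as the last step left them, time stands still between calls to the robot, and variables do not carry over. Pictures are saved under pics/ and viewed, and the job is handed in when it is done.

Besides the shell and the picture viewer there is one more tool, called after "Request:" as name([rows], argument=value, ...), one row to a line, values as JSON. send_rows: Moves the arm, as the interface text tells. Its arguments: {"type":"object","properties":{"motion":{"type":"array","items":{"type":"array","items":{"type":"number"}}},"newtons":{"type":"number"}},"required":["motion"]}

```bash
mkdir -p pics
cat > h.py <<'E'
from plant import env, eyes, finder
import numpy as np, cv2
def ray(cam,u,v):
    p=eyes.camera_params(cam); f=210/np.tan(np.radians(p['fovy'])/2)
    T=np.array(p['camera_from_world']); R=T[:3,:3]; t=T[:3,3]
    return -R.T@t, R.T@np.array([(u-p['cx'])/f,(v-p['cy'])/f,1])
def at_z(cam,u,v,z):
    o,d=ray(cam,u,v); return o+d*(z-o[2])/d[2]
def proj(cam,P):
    p=eyes.camera_params(cam); f=210/np.tan(np.radians(p['fovy'])/2)
    T=np.array(p['camera_from_world']); c=T[:3,:3]@np.array(P)+T[:3,3]
    return c[0]/c[2]*f+p['cx'], c[1]/c[2]*f+p['cy']
def save(cam,name):
    im=eyes.get_image(cam); cv2.imwrite('pics/'+name,cv2.cvtColor(im,cv2.COLOR_RGB2BGR)); return im
E
python3 - <<'E'
from h import *
save('top','t0.png');save('side','s0.png')
for c in('top','side'):print(eyes.camera_params(c))
for c in('top','side'):
  for q in('plunger_top','jar_open','jar_side','filler'):
    for r in finder.outline_of(c,q)[:4]:
      m=r['mask'];ys,xs=np.nonzero(m);print(c,q,round(r['p'],2),r['box'],xs.mean().round(1),ys.mean().round(1))
print(env.read_state())
E
```

```text
{'fovy': 56.11766177191197, 'cx': 277.9944151122276, 'cy': 207.3398451687079, 'camera_from_world': array([[ 0.03759851, -0.99929085,  0.00203895, -0.0102984 ],
       [-0.9791463 , -0.03724806, -0.19971254,  0.57532787],
       [ 0.19964686,  0.00551247, -0.97985241,  1.08924579],
       [ 0.        ,  0.        ,  0.        ,  1.        ]])}
{'fovy': 50.80363895180287, 'cx': 288.9645669809461, 'cy': 202.4703877075763, 'camera_from_world': array([[-0.99700208, -0.07612626, -0.01384344,  0.54967063],
       [-0.04987531,  0.76907672, -0.63720754,  0.11092668],
       [ 0.05915489, -0.6346068 , -0.77056792,  1.17261785],
       [ 0.        ,  0.        ,  0.        ,  1.        ]])}
top plunger_top 0.56 [259.8, 237.4, 15.3, 12.3] 267.6 243.7
top plunger_top 0.38 [101.9, 178.7, 34.2, 32.1] 118.6 196.3
top jar_open 0.81 [255.7, 162.3, 13.1, 20.3] 262.0 171.9
top jar_side 0.73 [378.3, 160.9, 18.7, 18.3] 385.8 168.1
top jar_side 0.6 [371.7, 209.9, 21.2, 17.0] 382.4 216.6
top jar_side 0.58 [300.7, 174.3, 19.7, 18.0] 309.1 183.3
top filler 0.61 [222.4, 77.7, 120.5, 177.8] 283.9 189.3
side pl
[... 659 characters left out ...]
 'qpos': array([-1.26442927e+00,  3.53014099e-01,  1.63344113e+00,  1.50071482e-05,
        1.15518354e+00, -2.41951249e-03]), 'dq': array([ 6.39118085e-05, -2.10247723e-04,  4.55438025e-05, -1.05665765e-03,
       -1.56159413e-03, -3.10017008e-04]), 'joint_efforts': array([ 3.95495736e-04, -5.93296444e+01, -3.34326196e+01,  6.97287591e-02,
        1.69406348e-02, -3.70487078e-05]), 'tcp_pos': array([ 0.18992687, -0.59542516,  0.23355653]), 'orientation': array([ 9.88105480e-01,  1.53777633e-01,  3.29543370e-06, -2.38277303e-05]), 'wrist_force': array([-0.02118509,  0.19284512,  0.60882738]), 'moment': array([-2.23402172e-02,  2.77809333e-05, -8.66475810e-02]), 'opening': 0.9994524781960727}
```

Run:
```python
import cv2
a=cv2.imread('pics/t0.png')[70:270,190:420];cv2.imwrite('pics/t0c.png',cv2.resize(a,None,fx=3,fy=3,interpolation=cv2.INTER_CUBIC)[:600])
b=cv2.imread('pics/s0.png')[110:300,145:345];cv2.imwrite('pics/s0c.png',cv2.resize(b,None,fx=3,fy=3,interpolation=cv2.INTER_CUBIC))
```

```text
(no output)
```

View pics/t0.png

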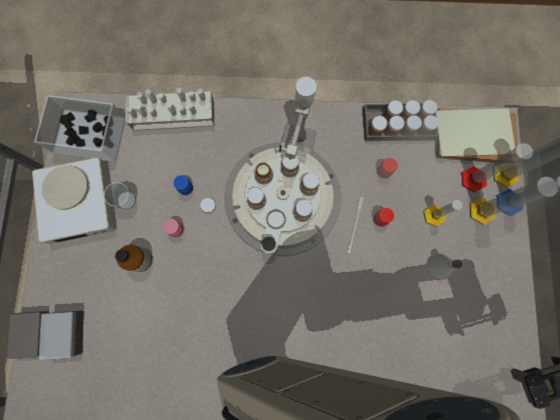

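View pics/t0c.png

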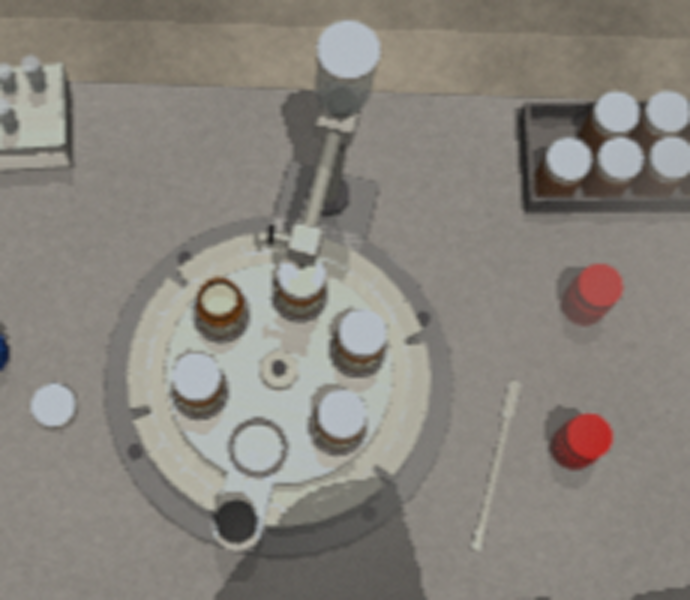

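View pics/s0c.png

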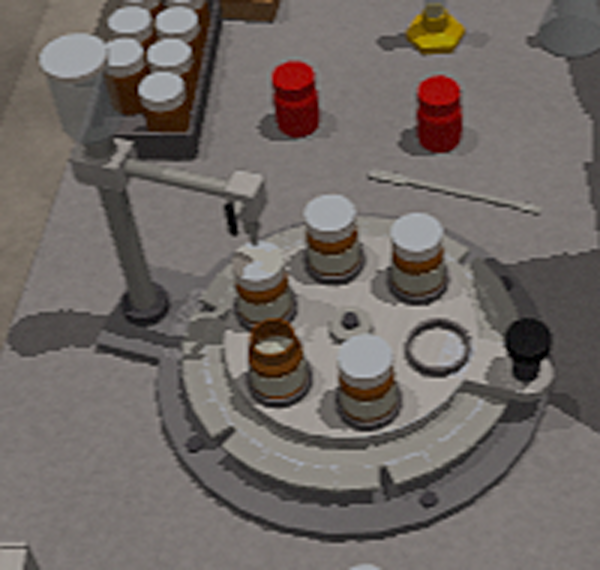

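View pics/s0.png

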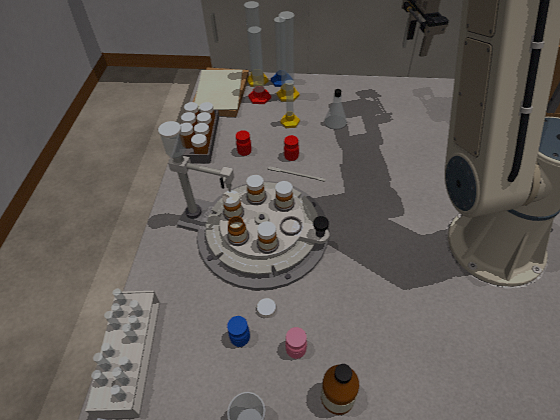

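```bash
cat > m.py <<'E'
from h import *
import sys
def knob():
    it=cv2.cvtColor(cv2.imread('pics/t0.png'),cv2.COLOR_BGR2GRAY); 
    return it
E
python3 - <<'E'
from h import *
def tri(a,b):
    o1,d1=ray('top',*a);o2,d2=ray('side',*b)
    s=np.linalg.lstsq(np.c_[d1,-d2],o2-o1,rcond=None)[0];p,q=o1+d1*s[0],o2+d2*s[1];return (p+q)/2,np.linalg.norm(p-q)
print('knob tri',tri((268.5,243.4),(321,221.7)))
print('knob top z.106',at_z('top',268.5,243.4,.106),'side',at_z('side',321,221.7,.106))
# axis: hub
print('hub',at_z('top',190+279/3,70+367/3,.062),at_z('side',145+350/3,110+320/3,.066))
# dark-knob blob in top
im=cv2.cvtColor(cv2.imread('pics/t0.png'),cv2.COLOR_BGR2GRAY)
m=(im[225:262,250:290]<60).astype(np.uint8);n,l,s,c=cv2.connectedComponentsWithStats(m);print(s,c+[250,225])
# caps
for n,(u,v) in dict(open=(221,296),filled=(301,270),side=(361,332),cap_left=(198,377),cap_right=(342,415),nest=(258,446)).items():
    z=.121 if n=='open' else .066 if n=='nest' else .126
    print(n,at_z('top',190+u/3,70+v/3,z).round(4))
print('nozzle head', at_z('top',190+306/3,70+238/3,.207), 'column', at_z('top',190+338/3,70+122/3,.207))
E
```

```text
knob tri (array([0.46588715, 0.03322478, 0.10202829]), np.float64(0.00311825354006409))
knob top z.106 [0.46390489 0.0333666  0.106     ] side [0.4674903 0.0358672 0.106    ]
hub [ 0.61981568 -0.00150835  0.062     ] [ 0.62223359 -0.00081627  0.066     ]
[[   0    0   40   37 1349]
 [  11   12   14   13  131]] [[269.63454411 242.99332839]
 [268.11450382 243.06870229]]
open [0.6716 0.0554 0.121 ]
filled [ 0.6982 -0.0184  0.126 ]
side [ 0.6404 -0.0758  0.126 ]
cap_left [0.5919 0.0728 0.126 ]
cap_right [ 0.5614 -0.0601  0.126 ]
nest [0.5403 0.0159 0.066 ]
nozzle head [ 0.70042273 -0.02003439  0.207     ] column [ 0.80966197 -0.04508426  0.207     ]
```

The open jar shows at top (262,172) and side (236,229), one place left of the nozzle (counter-clockwise), with its amber rim and pale mouth visible. The capped jar_side is at top (309,181). So the table has to turn clockwise (-60°), and the knob at top (268,243) moves to the left slot. The other jar-like things (red at (388,167) and (385,216), blue (183,185), pink (174,227), and the boxed row) are off the table.

```bash
cat >> h.py <<'E'
from scipy.spatial.transform import Rotation as Ro
AX=np.array([.6195,-.001]); 
def knobpos(deg,r=.158): a=np.radians(167+deg); return AX+r*np.array([np.cos(a),np.sin(a)])
def rel(P):
    s=env.read_state(); R=Ro.from_quat(s['orientation']); return (R.inv().apply(np.array(P)-s['tcp_pos'])*1000).round(1)
E
python3 - <<'E'
from h import *
k=knobpos(0);print(k,rel([*k,.234]),rel([*k,.145]))
E
```

```text
[0.46554953 0.03454227] [ 4.540e+02 -5.164e+02 -4.000e-01] [ 454.  -516.4   88.6]
```

Request:
send_rows([
  [30,-34,0,0,0,-6,0],
  [60,-69,0,0,0,-12,0],
  [91,-103,0,0,0,-18,0],
  [121,-138,0,0,0,-24,0],
  [151,-172,0,0,0,-30,0],
  [182,-207,0,0,0,-36,0],
  [212,-241,0,0,0,-42,0],
  [242,-275,0,0,0,-48,0],
  [272,-310,0,0,0,-54,0],
  [303,-344,0,0,0,-60,0],
], newtons=20)

```text
time_s: 1.5
tcp_pos: [0.3744, -0.1739, 0.2339]
orientation: [0.778, 0.629, 0.0, 0.0]
wrist_force: [0.9, -0.2, 0.6]
opening: 0.149
```

Run:
```python
from h import *
s=env.read_state();print(s['time_s'],s['tcp_pos'],s['qpos'],s['opening']);k=knobpos(0);print(rel([*k,.234]),rel([*k,.135]));print(Ro.from_quat(s['orientation']).as_matrix().round(3))
```

```text
1.5 [ 0.37442842 -0.17394275  0.23392151] [-4.38531473e-01  1.12512109e-02  2.05813127e+00  8.57373075e-06
  1.07128511e+00 -2.27664541e-01] 0.14942778754899852
[ 2.229e+02  4.550e+01 -1.000e-01] [223.   45.4  98.9]
[[ 0.209  0.978  0.001]
 [ 0.978 -0.209 -0.   ]
 [-0.     0.001 -1.   ]]
```

Request:
send_rows([
  [40,8,0,0,0,0,0],
  [80,16,0,0,0,0,0],
  [120,24,0,0,0,0,0],
  [160,32,0,0,0,0,0],
  [200,40,0,0,0,0,0],
  [225,45,0,0,0,0,0],
  [225,45,30,0,0,0,0],
  [225,45,60,0,0,0,0],
  [225,45,92,0,0,0,0],
  [225,45,92,0,0,0,0],
])

```text
time_s: 2.5
tcp_pos: [0.4634, 0.0346, 0.1386]
orientation: [0.779, 0.627, -0.003, -0.002]
wrist_force: [-0.1, 0.1, -0.0]
opening: 0.001
```

Run:
```python
from h import *
k=knobpos(0);print(rel([*k,.125]))
save('top','t1.png');save('side','s1.png')
a=cv2.imread('pics/t1.png')[130:270,190:390];a=cv2.resize(a,(600,420))
b=cv2.imread('pics/s1.png')[150:270,215:385];b=cv2.resize(b,(595,420))
cv2.imwrite('pics/c1a.png',a);cv2.imwrite('pics/c1b.png',b)
print(env.read_state()['opening'])
```

```text
[ 0.5  2.2 13.6]
0.006895121849226215
```

View pics/c1a.png

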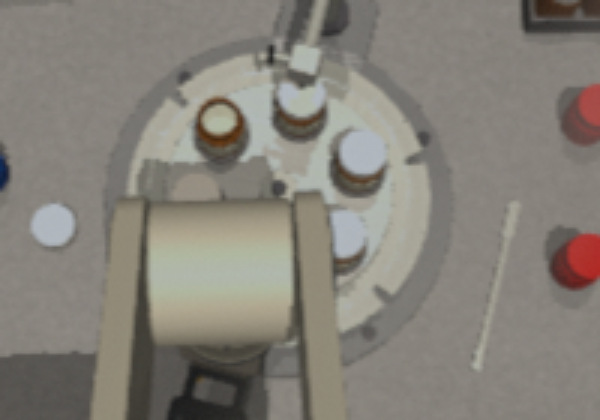

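View pics/c1b.png

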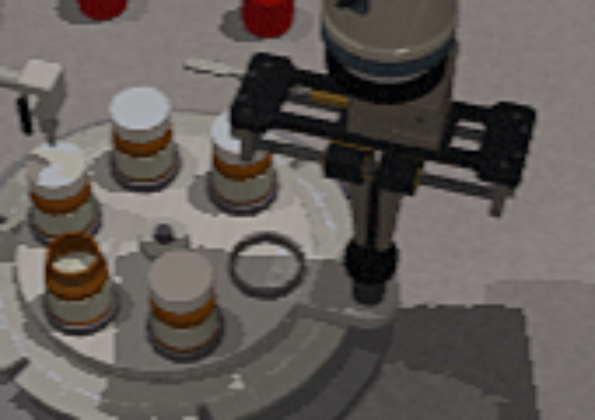

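The fingertips stand straight over the knob (side crop about (370,275)). Pressing now.

Request:
send_rows([
  [0,2,6,0,0,0,0],
  [0,2,11,0,0,0,0],
  [0,2,14,0,0,0,0],
  [0,2,17,0,0,0,0],
  [0,2,20,0,0,0,0],
  [0,2,20,0,0,0,0],
  [0,2,20,0,0,0,0],
])

```text
time_s: 3.3
tcp_pos: [0.4682, 0.0342, 0.1219]
orientation: [0.779, 0.627, 0.0, 0.0]
wrist_force: [-0.9, 0.5, 3.8]
opening: 0.006
```

Run:
```python
from h import *
s=env.read_state();print(s['tcp_pos'],s['wrist_force'],s['moment']);k=knobpos(0);print(rel([*k,.1145]))
```

```text
[0.46821832 0.03415271 0.12189516] [-0.93356586  0.52954006  3.75387513] [-0.08746712  0.11204337  0.03857798]
[-0.2 -2.7  7.4]
```

Request:
send_rows([
  [0,-1,2,0,0,0,0],
  [0,-1,4,0,0,0,0],
  [0,-1,6,0,0,0,0],
  [0,-1,7,0,0,0,0],
  [0,-1,7,0,0,0,0],
  [0,-1,7,0,0,0,0],
])

```text
time_s: 3.9
tcp_pos: [0.4682, 0.0344, 0.1154]
orientation: [0.779, 0.627, 0.001, 0.001]
wrist_force: [0.7, -0.7, 8.7]
opening: 0.004
```

Request:
send_rows([
  [0,0,1,0,0,0,0],
  [0,0,1,0,0,0,0],
  [0,0,1,0,0,0,0],
])

```text
time_s: 4.2
tcp_pos: [0.4682, 0.0344, 0.1145]
orientation: [0.779, 0.627, 0.001, 0.001]
wrist_force: [-0.6, -0.8, 8.1]
opening: 0.008
```

Run:
```python
from h import *
s=env.read_state();print(s['tcp_pos'],s['wrist_force'])
# arc in tool frame, rotation about AX from current tool pos
R=Ro.from_quat(s['orientation']);c=R.inv().apply(np.array([*AX,0])-np.array([*s['tcp_pos'][:2],0]))[:2]*1000
print('axis in tool frame',c)
for d in range(3,31,3):
    a=np.radians(d);M=np.array([[np.cos(a),-np.sin(a)],[np.sin(a),np.cos(a)]]);print(d,(c-M@c).round(1))
```

```text
[0.46820721 0.03438987 0.11446093] [-0.59449039 -0.8390908   8.07860174]
axis in tool frame [ -2.34074905 155.35871416]
3 [8.1 0.3]
6 [16.2  1.1]
9 [24.3  2.3]
12 [32.2  3.9]
15 [40.1  5.9]
18 [47.9  8.3]
21 [55.5 11.2]
24 [63.  14.4]
27 [70.3 18. ]
30 [77.4 22. ]
```

Request:
send_rows([
  [4,0,0,0,0,1.5,0],
  [8,0,0,0,0,3,0],
  [12,1,0,0,0,4.5,0],
  [16,1,0,0,0,6,0],
  [20,2,0,0,0,7.5,0],
  [24,2,0,0,0,9,0],
  [24,2,0,0,0,9,0],
])

```text
time_s: 4.9
tcp_pos: [0.4755, 0.0579, 0.1145]
orientation: [0.826, 0.564, 0.001, 0.001]
wrist_force: [0.4, -0.1, 8.2]
opening: 0.006
```

```bash
cat > look.py <<'E'
from h import *
import sys
n=sys.argv[1]
save('top',f't{n}.png');save('side',f's{n}.png')
a=cv2.resize(cv2.imread(f'pics/t{n}.png')[130:270,190:390],(600,420),interpolation=cv2.INTER_CUBIC)
b=cv2.resize(cv2.imread(f'pics/s{n}.png')[150:300,145:345],(760,570),interpolation=cv2.INTER_CUBIC)
cv2.imwrite(f'pics/c{n}a.png',a);cv2.imwrite(f'pics/c{n}b.png',b)
s=env.read_state();print(s['tcp_pos'],s['wrist_force'])
E
python3 look.py 2
```

```text
[0.47541368 0.05774605 0.11452782] [0.73845985 0.8068668  8.23705438]
```

View pics/c2b.png

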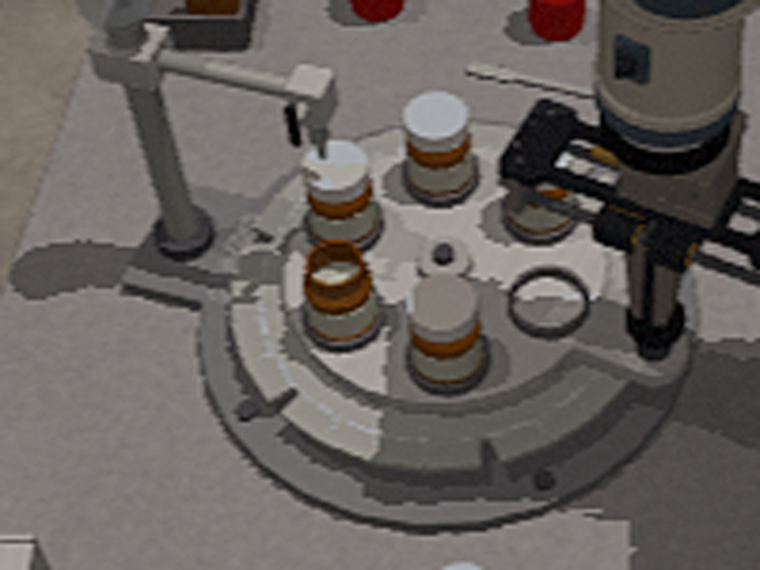

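The table follows the press. Continuing the arc.

Request:
send_rows([
  [8,0,0,0,0,3,0],
  [16,1,0,0,0,6,0],
  [24,2,0,0,0,9,0],
  [32,4,0,0,0,12,0],
  [40,6,0,0,0,15,0],
  [48,8,0,0,0,18,0],
  [55.5,11,0,0,0,21,0],
  [63,14.5,0,0,0,24,0],
  [70,18,0,0,0,27,0],
  [77.5,22,0,0,0,30,0],
])

```text
time_s: 6.0
tcp_pos: [0.5232, 0.1222, 0.1143]
orientation: [0.944, 0.33, 0.0, -0.0]
wrist_force: [-1.1, 1.1, 8.4]
opening: 0.001
```

```bash
python3 look.py 3
```

```text
[0.52424566 0.12284023 0.11455204] [-0.74235918  0.98283437  8.12027507]
```

View pics/c3b.png

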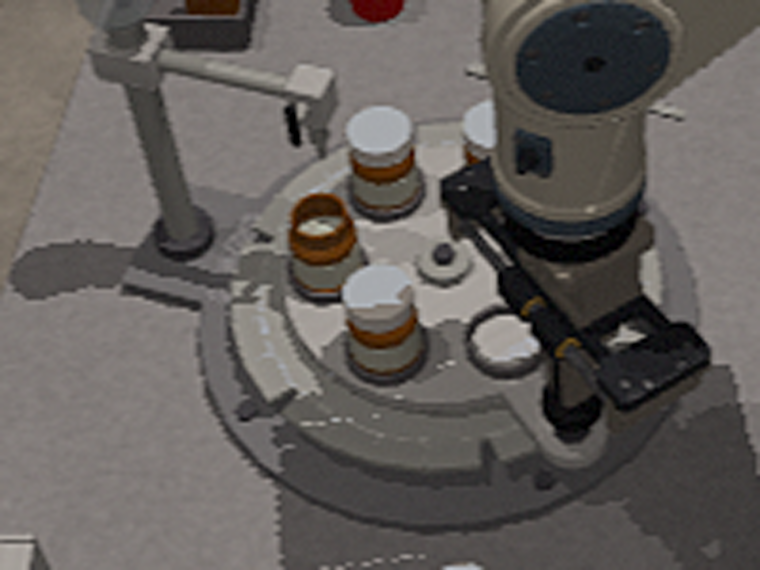

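Request:
send_rows([
  [8,0,0,0,0,3,0],
  [16,1,0,0,0,6,0],
  [24,2,0,0,0,9,0],
  [32,4,0,0,0,12,0],
  [40,6,0,0,0,15,0],
  [48,8,0,0,0,18,0],
  [52,10,0,0,0,19.5,0],
  [55.5,11,0,0,0,21,0],
  [55.5,11,0,0,0,21,0],
  [55.5,11,0,0,0,21,0],
])

```text
time_s: 7.1
tcp_pos: [0.5741, 0.1488, 0.1147]
orientation: [0.988, 0.154, 0.001, -0.001]
wrist_force: [-0.3, 3.6, 8.0]
opening: 0.003
```

```bash
python3 look.py 4
python3 - <<'E'
from h import *
p=env.read_state()['tcp_pos'][:2]-AX;print(np.degrees(np.arctan2(p[1],p[0])),np.hypot(*p))
for deg in(0,-60): print(proj('side',[*knobpos(deg),.095]))
for c in('side','top'):
  for q in('jar_open','plunger_top'):
    for r in finder.outline_of(c,q)[:3]:
      ys,xs=np.nonzero(r['mask']);print(c,q,round(r['p'],2),r['box'],xs.mean().round(1),ys.mean().round(1))
E
```

```text
[0.57400467 0.14879971 0.11474256] [-0.38010519  3.41009836  9.08868938]
106.89394179040715 0.15655598696166717
(np.float64(321.6088757270762), np.float64(223.97585973691383))
(np.float64(274.2004726111255), np.float64(260.93224923554004))
side jar_open 0.91 [222.1, 193.1, 21.2, 24.8] 231.4 204.2
side plunger_top 0.19 [223.6, 191.2, 17.3, 24.9] 231.4 204.2
top jar_open 0.72 [103.8, 180.7, 32.2, 28.8] 119.0 195.9
top jar_open 0.66 [283.2, 157.0, 14.4, 15.6] 289.2 165.7
```

View pics/c4b.png

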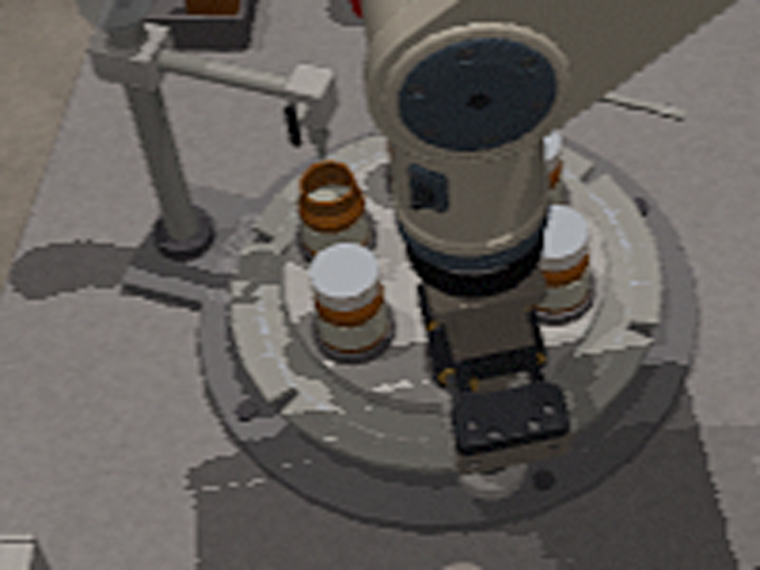

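View pics/c4a.png

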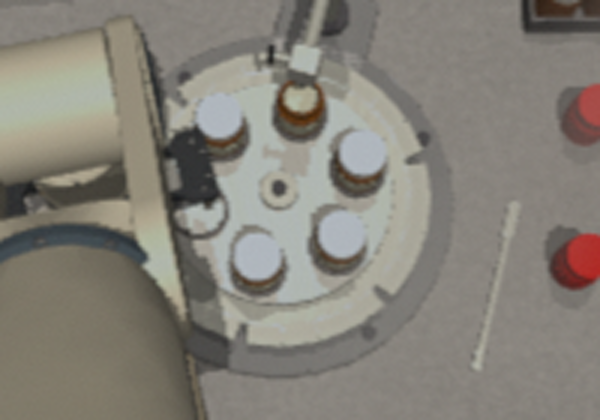

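The table is visually aligned: caps sit where the neighbouring ones were at the start, e.g. (361,150) and (342,232) in the top crop, with the open jar under the nozzle. Lifting now.

Request:
send_rows([
  [0,0,-3,0,0,0,0],
  [0,0,-6,0,0,0,0],
  [0,0,-9,0,0,0,0],
  [0,0,-12,0,0,0,0],
  [0,0,-20,0,0,0,0],
  [0,0,-50,0,0,0,0],
  [0,0,-90,0,0,0,0],
  [0,0,-130,0,0,0,0],
  [0,0,-130,0,0,0,0],
])

```text
time_s: 8.3
tcp_pos: [0.5755, 0.1482, 0.2493]
orientation: [0.988, 0.154, 0.004, -0.0]
wrist_force: [0.1, 0.2, 0.4]
opening: 0.008
```

```bash
python3 look.py 5
python3 - <<'E'
from h import *
for z in (.106,.098,.095): print('expect knob top',z,proj('side',[*knobpos(-60),z]),proj('top',[*knobpos(-60),z]))
E
```

```text
[0.57303644 0.14756946 0.24436441] [-0.21042255 -0.10320512  0.42396891]
expect knob top 0.106 (np.float64(274.0135214188388), np.float64(258.40298689491055)) (np.float64(228.4133935922888), np.float64(202.76455043342742))
expect knob top 0.098 (np.float64(274.1497893791525), np.float64(260.246555882302)) (np.float64(228.75820924172837), np.float64(203.36474612143812))
expect knob top 0.095 (np.float64(274.2004726111255), np.float64(260.93224923554004)) (np.float64(228.8862611513853), np.float64(203.58763682881332))
```

View pics/c5b.png

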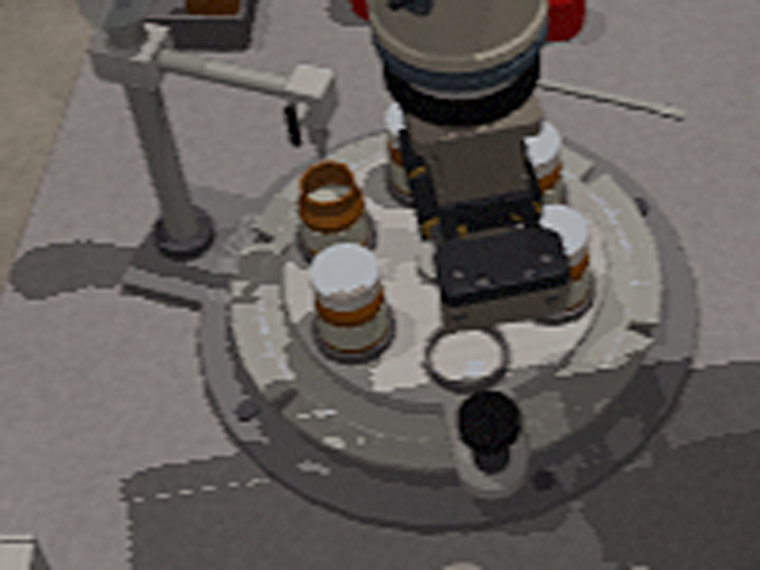

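The plunger shows raised, with the stem clear under the knob. I'll move the arm clear and check precisely.

Request:
send_rows([
  [-30,0,-20,0,0,0,0],
  [-65,0,-30,0,0,0,0],
  [-100,20,-30,0,0,0,0],
  [-130,60,-30,0,0,0,0],
  [-140,100,-30,0,0,0,0],
  [-150,150,-30,0,0,0,0],
  [-160,200,-30,0,0,0,0],
  [-180,250,-30,0,0,0,0],
  [-190,300,-30,0,0,0,0],
  [-190,300,-30,0,0,0,0],
])

```text
time_s: 9.4
tcp_pos: [0.482, -0.2001, 0.2717]
orientation: [0.988, 0.152, -0.001, 0.0]
wrist_force: [0.0, 1.0, -0.3]
opening: 0.003
```

```bash
python3 look.py 6
python3 - <<'E'
from h import *
# compare gap stem/knob: before vs after crops + blob
a=cv2.imread('pics/s0.png')[205:250,300:345];b=cv2.imread('pics/s6.png')[245:290,252:297]
cv2.imwrite('pics/gap.png',np.hstack([cv2.resize(x,(390,390),interpolation=cv2.INTER_CUBIC) for x in(a,b)]))
i0=cv2.cvtColor(cv2.imread('pics/t6.png'),cv2.COLOR_BGR2GRAY)[185:225,210:250]
n,l,s,c=cv2.connectedComponentsWithStats((i0<60).astype(np.uint8));print(s[:4],c[:4]+[210,185])
E
```

```text
[ 0.48195912 -0.19674821  0.27178144] [0.45798674 0.41867696 0.13066365]
[[   0    0   40   40 1465]
 [  13   12   12   14  135]] [[229.59180887 204.5774744 ]
 [228.5037037  203.65925926]]
```

View pics/c6a.png

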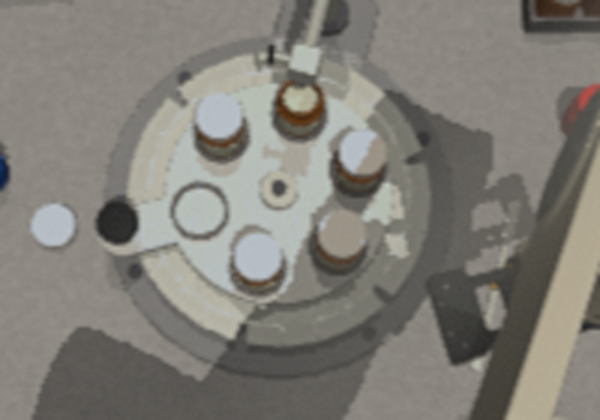

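View pics/gap.png

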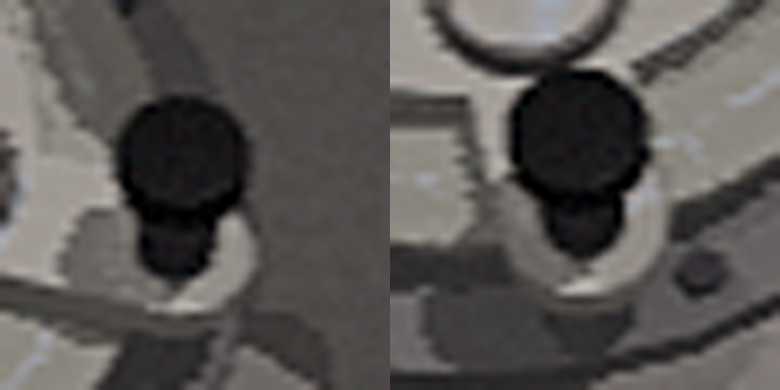

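View pics/s6.png

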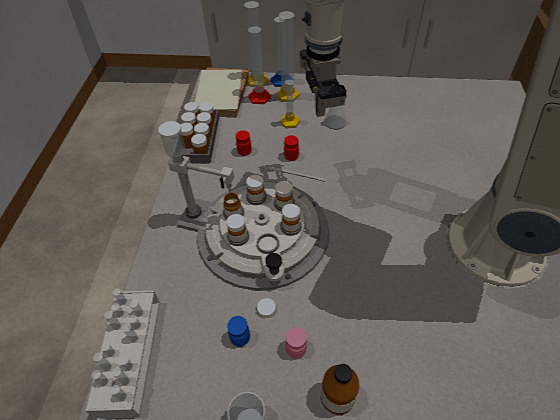

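Run:
```python
from h import *
def ext(f,r0,c0):
    g=cv2.resize(cv2.cvtColor(cv2.imread(f),cv2.COLOR_BGR2GRAY)[r0:r0+45,c0:c0+45],None,fx=8,fy=8,interpolation=cv2.INTER_LINEAR)
    out=[]
    for th in(40,50,60,70):
        n,l,s,c=cv2.connectedComponentsWithStats((g<th).astype(np.uint8))
        k=1+np.argmax([s[i,4] if s[i,0]>0 and s[i,1]>0 and s[i,1]+s[i,3]<360 else 0 for i in range(1,n)])
        out.append((th,s[k,0]/8+c0,(s[k,0]+s[k,2])/8+c0,s[k,1]/8+r0,(s[k,1]+s[k,3])/8+r0))
    return np.array(out).round(2)
print(ext('pics/s0.png',205,300));print(ext('pics/s6.png',245,252))
t=np.linspace(0,2*np.pi,200)
def model(deg,d,rs=.011,zl=.066):
    k=knobpos(deg)
    ring=lambda r,z:np.array([proj('side',[k[0]+r*np.cos(a),k[1]+r*np.sin(a),z]) for a in t])
    top=ring(.02,.106-d);lo=ring(.02,.091-d);st=ring(rs,zl)
    return top[:,1].min(),lo[:,1].max(),st[:,1].max(),st[:,1].max()-top[:,1].min()
for zl in(.07,.074,.078):
    print(zl,'start',np.round(model(0,0,.011,zl),2),'now up',np.round(model(-60,0,.011,zl),2),'now 8mm in',np.round(model(-60,.008,.011,zl),2))
```

```text
[[ 40.   313.62 328.62 216.12 237.25]
 [ 50.   313.25 329.   215.88 237.62]
 [ 60.   313.   329.25 215.62 238.  ]
 [ 70.   321.88 325.25 241.38 242.25]]
[[ 40.   260.   281.75 250.   274.75]
 [ 50.   258.88 281.88 248.88 274.88]
 [ 60.   258.12 282.   246.62 275.12]
 [ 70.   256.75 282.12 245.88 275.25]]
0.07 start [214.95 231.42 233.4   18.45] now up [251.18 269.21 270.53  19.35] now 8mm in [253.04 270.99 270.53  17.48]Traceback (most recent call last):
  File "<stdin>", line 18, in <module>
  File "<stdin>", line 15, in model
  File "<stdin>", line 14, in <lambda>
  File "h.py", line 10, in proj
    p=eyes.camera_params(cam); f=210/np.tan(np.radians(p['fovy'])/2)
ValueError: time passes only in moves, steps and waits
```

The plunger silhouette is about 22.0 px tall now and was about 21.3 px at the start. The camera model expects about 22.2 px if it is up and about 20.3 px if it is still 8 mm in, so it has sprung up. Handing in.

Run:
```python
from h import *
print(env.read_state()['time_s']);print(env.hand_in())
```

```text
9.5
the job is handed in; nothing more can be done
None
```

I turned the table one hole clockwise, which brought the open jar under the nozzle, and the plunger sprang back up to lock it there. The open jar had stood one place counter-clockwise of the nozzle. I pressed the knob about 10.5 mm with shut fingertips (8–9 N) and swung it through 60° about the table's axis. I then lifted straight off, moved the arm clear and handed in at 9.5 s.

**Last checks:**
- **Open jar:** it shows under the nozzle in both cameras. The knob is within about a pixel of where it should be at −60°, and the caps sit in the positions their neighbours held at the start.
- **Plunger:** its stem is visible under the knob again. Its height in the side picture is about 22.0 px, against about 22.2 px expected if up and about 20.3 px if still 8 mm in.
- **Surroundings:** all five jars are in their nests. In the last side picture I saw nothing else on the bench moved, and the gripper touches nothing.

**Not fully checked:**
- My last script, which compared the plunger height with the camera model, stopped with an error after its first line. The expected heights come from that one line, scaled to the height measured at the start.
- I read the knob's top edge by eye, because the knob merged with a dark nest behind it in the automatic outline.
- I did not test the lock by pushing on the table.

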